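Petri dish from behind the weight and bottles onto the candling lamp

TASK

I want to break a doubtful egg out over the light: first clear the steel weight and the two amber bottles out of the front of the bench tidy and stand them on the black rubber mat, carrying the two bottles together as a pair. Then fetch the glass petri dish from the pocket behind them and set it down gently, the right way up, in the middle of the round light window on top of the lamp housing. Then stand the weight and the pair of bottles back in the tidy just where each stood before, and leave the egg cup and the torch alone.

Things in the scene. Friction and masses are not known exactly. Their poses are not given: they have to be found in the camera images.
- dish: Open round petri dish of clear glass, 60 mm across, 16 mm high, wall 2.5 mm, 40 g. Origin: centre of its underside, z up. At the start it stands in the pocket at the back of the tidy, whose sides leave it only 4 mm: it is taken from above with the fingers closing along the tidy's x axis, one in the free space behind it, the other in front of it where the weight and bottles stand at the start.
- weight: Dark steel knob weight, about 0.5 kg. Round body 44 mm across, 34 mm high; above a 16 mm neck a round knob 26 mm across, from 45 to 63 mm above the underside, to grip it by. Origin: centre of its underside, z up. It stands in the tidy just in front of the dish pocket, left or right of the bottles and 4 mm or so from them.
- bottle_tall: Square closed amber glass bottle with a round black cap, the taller of the pair, about 70 g: body 24 x 24 mm and 66 mm high, cap 19 mm across, top at 88 mm. Origin: centre of its underside, z up, x and y square to its sides. It stands beside the weight, just in front of the dish pocket, x and y about parallel to those of the tidy.
- bottle_short: Its shorter mate of the same 24 x 24 mm section, about 70 g: body 56 mm high, top of the cap at 78 mm. Origin: centre of its underside, same axes. It stands directly in front of the tall one (towards the tidy's -x), centres 26 mm apart, sides parallel; one grasp along x takes both (pair 50 mm across).
- tidy: Fixed galvanised tray, 180 mm along x (to its back), 150 along y, floor 2 mm thick, lip 10 mm high. Origin: centre of its underside, z up. Dish pocket at the back: thin sides 28 mm high at y = -35 and +35 mm from x = 8 mm to the 28 mm high back wall at x = 89 mm; the dish stands at about x = 25, y = 0 mm, 33 mm free behind it. Crayons and nuts outside the pocket are below 12 mm.
- window (a point): Centre of the round, warm white light window, 84 mm across and flush in the flat top of the grey lamp housing, 85 mm above the table; z up, x and y parallel to the housing's sides. The housing is fixed, 130 mm along x, 190 mm along y; the window's centre lies 25 mm to +y of its middle, and a green rocker switch, 6 mm proud, 87 mm to -y of the window's centre.
- mat: Black rubber mat, fixed, 160 mm along its x, 190 mm along its y, 3 mm thick, empty at the start: the side area. Origin: centre of its underside, z up.
- cup: Beige bakelite egg cup with a brown egg in it, 49 mm across, about 84 mm high with the egg, loose, a bystander. Origin: centre of its underside.
- torch: Aluminium hand candling torch with black ends, standing on its head, 42 mm across, 110 mm high, loose, a bystander. Origin: centre of its underside.

How it is judged:
By the outcome, as a careful person would: the job done as asked, in the order asked, and still so for the second after the job is handed in, with the robot touching nothing.
It also fails if it takes over 122 s, if anything falls off the work surface, if the arm or the gripper's body presses on something with over 40 N, if the wrist force passes 120 N, or if a joint passes its speed limit or range.

ROBOT

A 7-joint arm with a two-finger parallel gripper is mounted at the origin on the work surface. World frame = base frame: x ahead of the robot, y to its left, z up, the work surface at z = 0. Lengths are in m, angles in rad, forces in N, time in s.
With the tool pointing down it reaches from about 0.4 to 0.9 m from the base axis. Payload 5.6 kg.
Tool frame: the origin (TCP) lies midway between the tips of the shut fingers; the grasp point (between the pads) lies 19 mm behind it; z points along the fingers, y is the line along which they close (so a half turn about z gives the same grasp; the last joint's range is limited). The gripper opens to 92 mm and grips with 3 to 60 N. Pads are 20 mm wide; open, the fingers measure 128 mm over their backs; the gripper's body (75 mm by 189 mm) begins 69 mm behind the grasp point.
Start: joints at [1.247, 0.468, -0.012, 1.603, 0.006, 1.071, -0.056], TCP at [0.18, -0.625, 0.215] pointing down, gripper open.
Joint ranges: [-2.53, 2.53], [-0.31, 2.02], [-1.57, 1.55], [0.28, 2.44], [-1.29, 4.43], [0.15, 1.84], [-2.92, 2.92]. Speed limits (rad/s): [2.57, 2.57, 3.14, 3.14, 3.14, 3.14, 3.14].

INTERFACE

Orientations are given as a unit quaternion [x, y, z, w].
In Python, from station import sensors, viewer, order gives the robot as it stands.
- The arm moves only by the tool send_rows, never from a script. Its argument "rows" is a list of rows, each a list of 7 numbers: the shift along the world's x, y, z in cm, then the turn, a rotation vector about the world's x, y, z in rad, then the finger opening in cm, from 0 to 9.19. In form: [[x, y, z, ax, ay, az, grip], ...]. A call has exactly 5 rows; each row is the pose to reach, as a shift and turn from the pose commanded when the call began; what a row does not reach only later rows make up. A row lasts 1/10 s, in which the tool goes at most 50 mm and 8.59 degrees, less where a joint would pass 70% of its speed; a pose out of reach is approached as far as the arm can. A call with a gripper value outside its range is refused whole. The fingers move at their own pace and stop on an object; "grip_force" is the grip in N (left out, the last holds). Time passes only in rows, so rows that repeat a pose let the fingers close, or fill a call up. It gives the time, the measured TCP pose, the force, the opening and the grip force at its end, in the units of the state.
- sensors.get_state(): the state, without advancing time (a new reading comes with each control period).
- viewer.snapshot(name): name is "side" or "top"; returns a dict with "image" (400x640x3 uint8, red, green, blue), "K" (3x3 intrinsics, pixels), "distortion" ([k1, k2, p1, p2, k3] as OpenCV has them; the pictures are not rectified), "rvec" (rotation vector, rad) and "tvec" (3), from world to camera coordinates, as OpenCV has them. Camera axes: x right, y down, z forward; pixel columns grow to the right and rows downward; lengths in m; the calibration is good to about 2 mm. A picture is of the moment at which its call begins. There is no depth.
- order.hand_in(): hands the job in; it is judged then, once.
The state is a dict: "time_s": time; "q": joint angles; "joint_vel": joint speeds; "joint_efforts": joint torques, N m; "eef_pos": TCP position; "tcp_rot": TCP orientation; "wrist_force": force on the tool from outside, world axes, zero at the start; "moment": the same for the moment, N m; "finger_gap": finger opening in m; "finger_force": force on a finger pad.
Only numpy, scipy, OpenCV 4.12 (cv2) and the standard library are available. Lean on these libraries where they do the work, as an engineer would, in place of code of your own. Each camera call takes 0.05 s, during which the arm holds its last target. There are 200 camera calls.

## Working session

There is one attempt and no reset: what is moved stays moved. The work goes in short steps, Python scripts to look and compute and a tool call to move; the robot and the scene stay as the last step left them, time stands still between calls to the robot, and variables do not carry over. Pictures are saved under pics/ and viewed, at most 14 in all, crops included, and the job is handed in when it is done.

Besides the shell and the picture viewer there is one more tool, called after "Emit:" in YAML: its name, and indented under it one key for each argument. send_rows: Moves the arm, as the interface text tells. Its arguments: {"type":"object","properties":{"rows":{"type":"array"},"grip_force":{"type":"number"}},"required":["rows"]}

```bash
mkdir -p pics && cat > h.py <<'E'
import numpy as np, cv2, pickle
from station import sensors, viewer, order
def snap(n,f):
    s=viewer.snapshot(n); cv2.imwrite(f'pics/{f}.png',s['image'][:,:,::-1]); pickle.dump(s,open(f'pics/{f}.pkl','wb')); return s
def load(f): return pickle.load(open(f'pics/{f}.pkl','rb'))
def px2w(s,uv,z):
    uv=np.array(uv,float).reshape(-1,1,2); K=np.array(s['K'],float);D=np.array(s['distortion'],float)
    p=cv2.undistortPoints(uv,K,D).reshape(-1,2); R=cv2.Rodrigues(np.array(s['rvec'],float))[0]; t=np.array(s['tvec'],float).ravel()
    c=-R.T@t; d=np.c_[p,np.ones(len(p))]@R
    z=np.broadcast_to(z,len(p)); return c+d*((z-c[2])/d[:,2])[:,None]
def w2px(s,P): return cv2.projectPoints(np.array(P,float).reshape(-1,3),np.array(s['rvec'],float),np.array(s['tvec'],float),np.array(s['K'],float),np.array(s['distortion'],float))[0].reshape(-1,2)
def crop(s,f,x0,y0,x1,y1,k): cv2.imwrite(f'pics/{f}.png',cv2.resize(s['image'][y0:y1,x0:x1,::-1],None,fx=k,fy=k,interpolation=cv2.INTER_CUBIC))
E
python3 - <<'E'
from h import *
for n in('top','side'):
    s=snap(n,n+'0'); R=cv2.Rodrigues(np.array(s['rvec'],float))[0]; print(n,-R.T@np.array(s['tvec']).ravel(),R[2])
print(sensors.get_state())
E
```

```text
top [ 0.37339234 -0.01833375  1.28002497] [ 0.16996794  0.00588501 -0.98543202]
side [ 0.53827648 -0.86434457  0.85192848] [ 0.03020065  0.74233702 -0.6693457 ]
{'time_s': 0.1, 'q': array([ 1.2469843 ,  0.46829108, -0.01158409,  1.60354275,  0.00601423,
        1.07137206, -0.05629431]), 'joint_vel': array([-3.64162907e-04, -2.38688351e-03,  2.04720910e-05, -1.99557669e-03,
       -7.58376690e-05, -1.90700817e-03, -1.49809834e-03]), 'joint_efforts': array([ 6.63752762e-04, -5.21648562e+01, -1.25056083e-02, -2.44368303e+01,
       -5.68291848e-02,  1.40781669e-02,  7.02369039e-05]), 'eef_pos': array([ 0.17991307, -0.62405939,  0.21372966]), 'tcp_rot': array([ 9.90163749e-01,  1.39911137e-01, -1.77071555e-04, -7.69601536e-04]), 'wrist_force': array([-0.36270529, -0.24071855,  0.27937055]), 'moment': array([-0.00027745,  0.01412615, -0.01810952]), 'finger_force': 0.0, 'finger_gap': 0.09199293360349127}
```

View pics/top0.png

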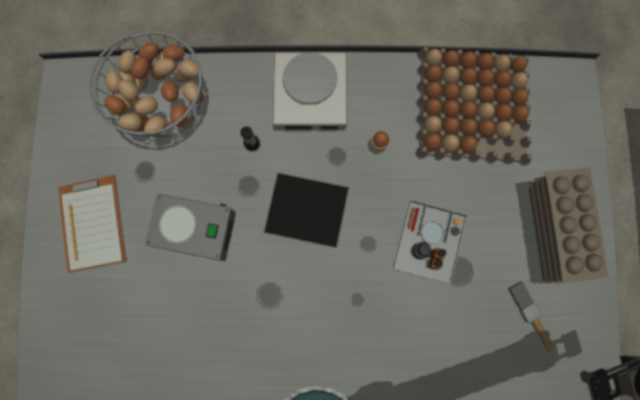

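View pics/side0.png

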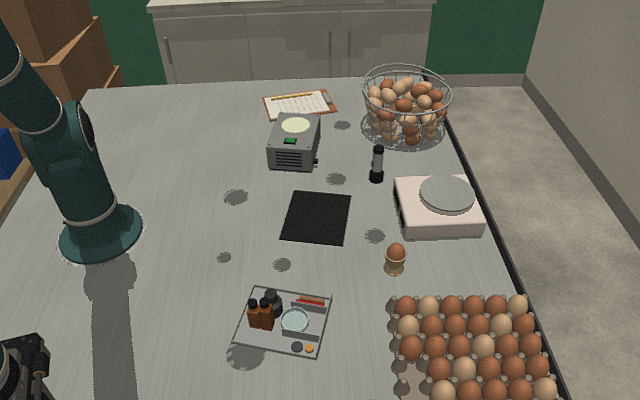

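The top view has the tidy around (430,242), the mat at (307,210) and the lamp at (190,227). The side view shows the same layout. I'll enlarge them next.

```bash
python3 - <<'E'
from h import *
t=load('top0'); s=load('side0')
crop(t,'c1',385,190,485,290,6)
crop(s,'c2',225,275,345,365,6)
a=cv2.resize(t['image'][180:270,140:245,::-1],None,fx=5,fy=5,interpolation=cv2.INTER_CUBIC)
cv2.imwrite('pics/c3.png',a)
E
```

```text
(no output)
```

View pics/c1.png

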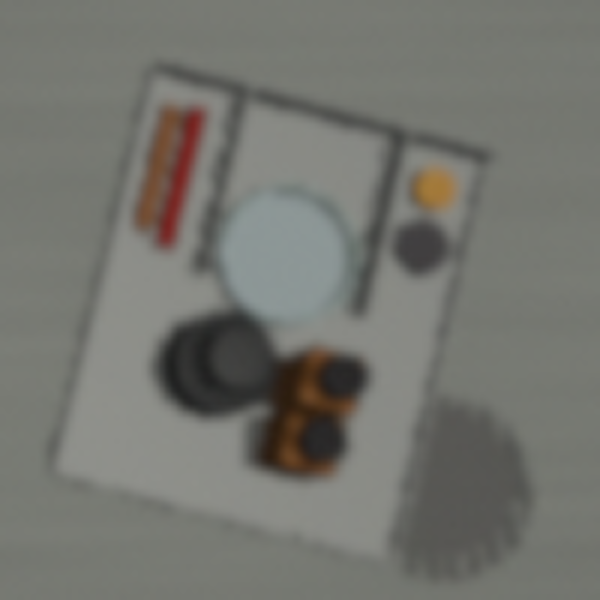

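View pics/c2.png

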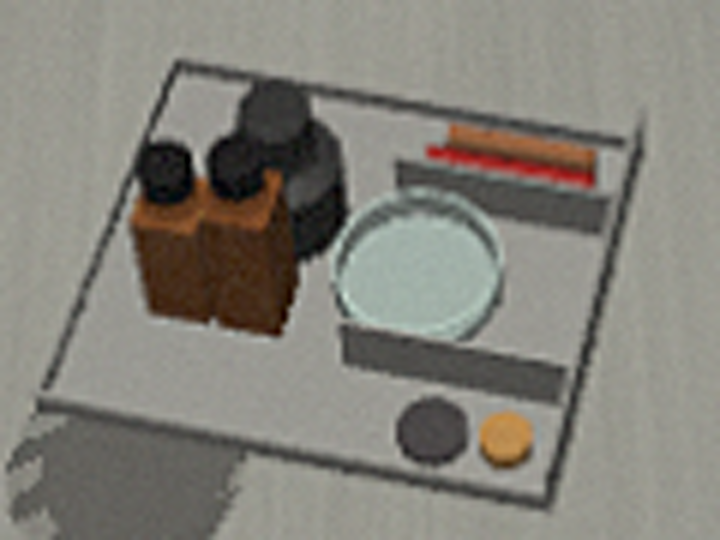

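View pics/c3.png

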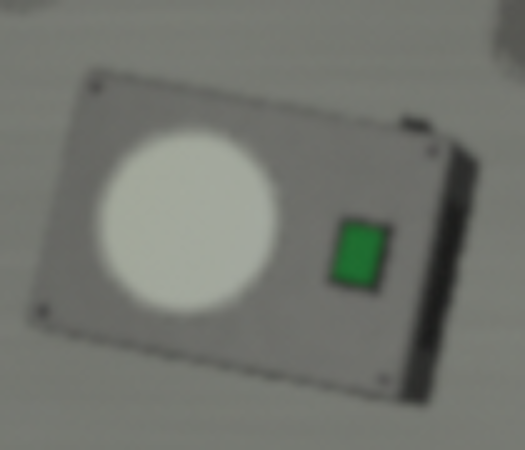

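The crops show the weight to the left of the bottles, with its knob top at c1 (241,358). The cap tops are at c1 (342,377) and (323,438), the dish rim centre at c1 (288,255), and the window centre at c3 (188,221). I'll compute the poses from these.

```bash
python3 - <<'E'
from h import *
np.set_printoptions(precision=4,suppress=True)
t=load('top0'); s=load('side0')
f=lambda P,k,x0,y0:(np.array(P,float)+.5)/k-.5+[x0,y0]
T=lambda P,z:px2w(t,f(P,6,385,190),z); S=lambda P,z:px2w(s,f(P,6,225,275),z); L=lambda P,z:px2w(t,f(P,5,140,180),z)
A=T([[155,65],[490,155],[52,470],[390,555]],[.028,.028,.01,.01]);print('tidy top',A)
print('yaw x', [np.arctan2(*(A[a]-A[b])[[1,0]]) for a,b in((0,2),(1,3))],'yaw y',[np.arctan2(*(A[a]-A[b])[[1,0]])-np.pi/2 for a,b in((0,1),(2,3))])
B=S([[178,62],[40,403],[548,503]],[.01,.01,.01]);print('tidy side',B, B[:2].mean(0))
print('knob',T([[241,358]],.065),S([[276,103]],.065))
print('tall',T([[342,377]],.09),S([[238,153]],.09))
print('short',T([[323,438]],.08),S([[166,160]],.08))
print('bot corners side',S([[152,312],[282,335]],.002))
print('dish',T([[288,255]],.018),S([[418,260]],.018))
print('window',L([[188,221]],.085)); 
C=L([[92,70],[465,140],[400,400],[30,322]],.085);print(C,C.mean(0))
print('mat',px2w(t,[[278,174],[348,187],[336,247],[265,233]],.003))
# window segmentation both views
for n,i in(('top',t),('side',s)):
    g=i['image'].astype(int); m=(g.min(2)>(140 if n=='top' else 200)).astype(np.uint8)
    k,_,st,c=cv2.connectedComponentsWithStats(m)
    for j in range(1,k):
        if 200<st[j,4]<3000: print(n,st[j],c[j],px2w(i,[c[j]],.085))
print('cup/torch px->', px2w(t,[[381,135],[246,132]],[.07,.11]))
E
```

```text
tidy top [[ 0.5786 -0.2374  0.028 ]
 [ 0.5401 -0.3799  0.028 ]
 [ 0.4094 -0.1929  0.01  ]
 [ 0.3728 -0.3356  0.01  ]]
yaw x [np.float64(-0.2572331341194554), np.float64(-0.25865836073263465)] yaw y [np.float64(-0.26399036594826986), np.float64(-0.2509049264958201)]
tidy side [[ 0.4107 -0.1963  0.01  ]
 [ 0.3712 -0.34    0.01  ]
 [ 0.5412 -0.3859  0.01  ]] [ 0.3909 -0.2681  0.01  ]
knob [[ 0.4525 -0.263   0.065 ]] [[ 0.4538 -0.2596  0.065 ]]
tall [[ 0.4431 -0.2984  0.09  ]] [[ 0.4445 -0.2986  0.09  ]]
short [[ 0.4195 -0.2923  0.08  ]] [[ 0.4194 -0.2928  0.08  ]]
bot corners side [[ 0.406  -0.3002  0.002 ]
 [ 0.4518 -0.3118  0.002 ]]
dish [[ 0.499  -0.2938  0.018 ]] [[ 0.4999 -0.2943  0.018 ]]
window [[0.511  0.3375 0.085 ]]
[[0.5853 0.3897 0.085 ]
 [0.5511 0.2025 0.085 ]
 [0.4256 0.2303 0.085 ]
 [0.4611 0.4143 0.085 ]] [0.5058 0.3092 0.085 ]
mat [[ 0.652   0.1014  0.003 ]
 [ 0.6177 -0.0805  0.003 ]
 [ 0.4627 -0.049   0.003 ]
 [ 0.4979  0.1322  0.003 ]]
top [ 275   54   70   69 2366] [310.221   98.0985] [[0.8294 0.0165 0.085 ]]
top [161 207  34  35 911] [177.1965 223.8738] [[0.5108 0.3375 0.085 ]]
cup/torch px-> [[ 0.7377 -0.161   0.07  ]
 [ 0.7333  0.1715  0.11  ]]
```

Emit:
send_rows:
  rows:
    - [3,4,0,0,0,0.12,9]
    - [6,8,0,0,0,0.25,9]
    - [9,12,0,0,0,0.39,9]
    - [12,16,0,0,0,0.53,9]
    - [15,20,0,0,0,0.67,9]
  grip_force: 40

```text
time_s: 0.6
eef_pos: [0.3308, -0.4227, 0.2144]
tcp_rot: [0.888, 0.46, -0.0, -0.0]
wrist_force: [1.8, 0.6, -0.1]
finger_gap: 0.0901
finger_force: 0.0
```

Emit:
send_rows:
  rows:
    - [3,4,0,0,0,0.13,9]
    - [6,8,-1,0,0,0.25,9]
    - [9,12,-3,0,0,0.36,9]
    - [11.5,15,-5,0,0,0.363,9]
    - [12.3,16.3,-6,0,0,0.363,9]

```text
time_s: 1.1
eef_pos: [0.4549, -0.2566, 0.1531]
tcp_rot: [0.79, 0.613, 0.001, -0.001]
wrist_force: [0.1, -0.0, 0.1]
finger_gap: 0.0901
finger_force: 0.0
```

Emit:
send_rows:
  rows:
    - [0,0,0,0,0,0,9]
    - [0,0,0,0,0,0,9]
    - [0,0,0,0,0,0,9]
    - [0,0,0,0,0,0,9]
    - [0,0,0,0,0,0,9]

```text
time_s: 1.6
eef_pos: [0.4527, -0.2628, 0.1551]
tcp_rot: [0.793, 0.61, -0.0, 0.001]
wrist_force: [-0.4, -0.4, 0.8]
finger_gap: 0.09
finger_force: 0.0
```

```bash
cat >> h.py <<'E'
def st():
    s=sensors.get_state(); from scipy.spatial.transform import Rotation as R
    m=R.from_quat(s['tcp_rot']).as_matrix(); y=m[:,1]
    print('t',round(s['time_s'],2),'pos',np.round(s['eef_pos'],4),'yaw',round(float(np.arctan2(y[1],y[0])),4),'tz',np.round(m[:,2],3),'F',np.round(s['wrist_force'],1),'gap',round(s['finger_gap'],4),'ff',round(float(s['finger_force']),1))
E
python3 -c "
from h import *
st(); print(sensors.get_state()['q'])
s=snap('side','a1'); t=snap('top','a2')
A=cv2.resize(s['image'][255:365,225:345,::-1],None,fx=5,fy=5,interpolation=2)
cv2.imwrite('pics/a1c.png',A)"
```

```text
t 1.6 pos [ 0.4527 -0.2628  0.1551] yaw -0.2592 tz [ 0.001 -0.001 -1.   ] F [-0.4 -0.4  0.8] gap 0.09 ff 0.0
[ 0.7789509   0.3640229  -0.38271492  1.94582963  0.17666766  0.86282311
  0.04446001]
```

View pics/a1c.png

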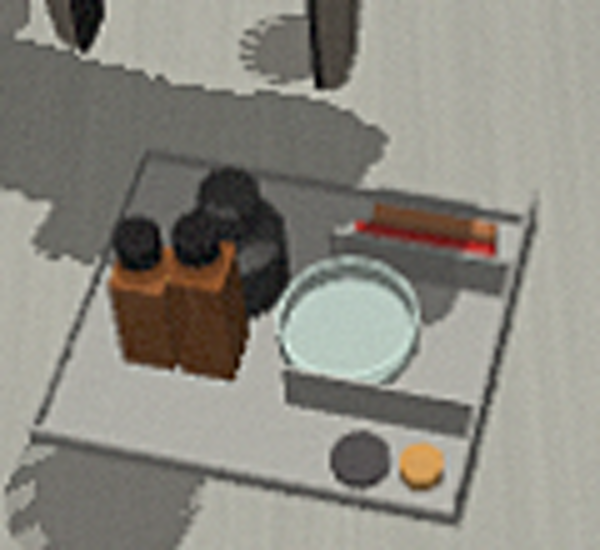

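The fingertips straddle the weight, at about (82,48) and (335,85), so I'll lower the gripper and close it on the knob.

Emit:
send_rows:
  rows:
    - [0,0.1,-3,0,0,0,9]
    - [0,0.1,-6,0,0,0,9]
    - [0,0.1,-8.5,0,0,0,9]
    - [0,0.1,-10.5,0,0,0,9]
    - [0,0.1,-11.6,0,0,0,9]

```text
time_s: 2.2
eef_pos: [0.4522, -0.2604, 0.0371]
tcp_rot: [0.792, 0.611, -0.0, -0.001]
wrist_force: [0.1, -0.4, -0.2]
finger_gap: 0.09
finger_force: 0.0
```

Emit:
send_rows:
  rows:
    - [0,0,0,0,0,0,9]
    - [0,0,0,0,0,0,5]
    - [0,0,0,0,0,0,3.5]
    - [0,0,0,0,0,0,3]
    - [0,0,0,0,0,0,2.5]
  grip_force: 40

```text
time_s: 2.7
eef_pos: [0.4535, -0.2609, 0.0393]
tcp_rot: [0.792, 0.611, 0.0, 0.001]
wrist_force: [-0.2, -0.0, -0.7]
finger_gap: 0.0603
finger_force: 0.0
```

Emit:
send_rows:
  rows:
    - [0,0,0,0,0,0,1.5]
    - [0,0,0,0,0,0,1.5]
    - [0,0,0,0,0,0,1.5]
    - [0,0,0,0,0,0,1.5]
    - [0,0,0,0,0,0,1.5]

```text
time_s: 3.2
eef_pos: [0.4528, -0.2605, 0.0385]
tcp_rot: [0.792, 0.611, -0.0, -0.0]
wrist_force: [-1.0, 0.2, 1.2]
finger_gap: 0.0249
finger_force: 40.0
```

```bash
python3 -c "
from h import *
st()"
```

```text
t 3.2 pos [ 0.4528 -0.2605  0.0385] yaw -0.257 tz [-0.001  0.    -1.   ] F [-1.   0.2  1.2] gap 0.0249 ff 40.0
```

Emit:
send_rows:
  rows:
    - [0,0,0.7,0,0,0,1.5]
    - [0,0,2.5,0,0,0,1.5]
    - [0,0,5,0,0,0,1.5]
    - [0,0,7.5,0,0,0,1.5]
    - [0.3,1,9,0,0,0,1.5]

```text
time_s: 3.7
eef_pos: [0.4557, -0.2518, 0.1299]
tcp_rot: [0.793, 0.61, -0.0, 0.001]
wrist_force: [0.6, -0.2, -6.5]
finger_gap: 0.0251
finger_force: 40.0
```

Emit:
send_rows:
  rows:
    - [1,3,0,0,0,0,1.5]
    - [2,6,0,0,0,0,1.5]
    - [3,9,0,0,0,0,1.5]
    - [4,12,0,0,0,0,1.5]
    - [5,15,0,0,0,0,1.5]

```text
time_s: 4.2
eef_pos: [0.5055, -0.0983, 0.1281]
tcp_rot: [0.792, 0.611, -0.0, -0.001]
wrist_force: [1.0, -0.3, -6.5]
finger_gap: 0.0248
finger_force: 40.0
```

Emit:
send_rows:
  rows:
    - [1,3.5,0,0,0,0,1.5]
    - [2.3,7,0,0,0,0,1.5]
    - [3.5,11,0,0,0,0,1.5]
    - [4.8,14.5,0,0,0,0,1.5]
    - [5.4,17.1,0,0,0,0,1.5]

```text
time_s: 4.7
eef_pos: [0.5598, 0.0745, 0.1281]
tcp_rot: [0.791, 0.612, 0.0, -0.001]
wrist_force: [-0.3, -0.4, -5.6]
finger_gap: 0.0247
finger_force: 40.0
```

Emit:
send_rows:
  rows:
    - [0,0,-1,0,0,0,1.5]
    - [0,0,-3,0,0,0,1.5]
    - [0,0,-5,0,0,0,1.5]
    - [0,0,-7,0,0,0,1.5]
    - [0,0,-8,0,0,0,1.5]

```text
time_s: 5.2
eef_pos: [0.5578, 0.0701, 0.0462]
tcp_rot: [0.792, 0.611, -0.002, -0.001]
wrist_force: [-1.0, 0.3, -6.8]
finger_gap: 0.0248
finger_force: 40.0
```

```bash
python3 -c "
from h import *
st()"
```

```text
t 5.2 pos [0.5578 0.0701 0.0462] yaw -0.2571 tz [-0.005 -0.001 -1.   ] F [-1.   0.3 -6.8] gap 0.0248 ff 40.0
```

Emit:
send_rows:
  rows:
    - [0,0,-0.1,0,0,0,1.5]
    - [0,0,-0.3,0,0,0,1.5]
    - [0,0,-0.6,0,0,0,1.5]
    - [0,0,-0.8,0,0,0,1.5]
    - [0,0,-0.9,0,0,0,1.5]

```text
time_s: 5.7
eef_pos: [0.5603, 0.0703, 0.0399]
tcp_rot: [0.792, 0.611, 0.0, 0.0]
wrist_force: [0.0, 0.1, -6.4]
finger_gap: 0.0246
finger_force: 40.0
```

Emit:
send_rows:
  rows:
    - [0,0,0,0,0,0,1.5]
    - [0,0,0,0,0,0,1.5]
    - [0,0,0,0,0,0,1.5]
    - [0,0,0,0,0,0,1.5]
    - [0,0,0,0,0,0,1.5]

```text
time_s: 6.2
eef_pos: [0.5602, 0.0705, 0.0397]
tcp_rot: [0.792, 0.611, 0.0, 0.0]
wrist_force: [0.9, 0.8, -5.5]
finger_gap: 0.0248
finger_force: 40.0
```

Emit:
send_rows:
  rows:
    - [0,0,-0.05,0,0,0,1.5]
    - [0,0,-0.1,0,0,0,1.5]
    - [0,0,-0.15,0,0,0,1.5]
    - [0,0,-0.15,0,0,0,1.5]
    - [0,0,-0.15,0,0,0,1.5]

```text
time_s: 6.7
eef_pos: [0.5603, 0.0707, 0.0395]
tcp_rot: [0.792, 0.611, 0.0, 0.0]
wrist_force: [-4.9, -0.6, 7.8]
finger_gap: 0.025
finger_force: 40.0
```

Emit:
send_rows:
  rows:
    - [0,0,0.08,0,0,0,2.4]
    - [0,0,0.08,0,0,0,2.8]
    - [0,0,0.08,0,0,0,3.5]
    - [0,0,0.08,0,0,0,5]
    - [0,0,0.08,0,0,0,6.5]

```text
time_s: 7.2
eef_pos: [0.5604, 0.0704, 0.0389]
tcp_rot: [0.792, 0.611, 0.0, 0.0]
wrist_force: [0.9, 0.1, 0.2]
finger_gap: 0.0489
finger_force: 0.0
```

Emit:
send_rows:
  rows:
    - [0,0,1,0,0,0,6.5]
    - [0,0,3,0,0,0,6.5]
    - [0,0,5.5,0,0,0,6.5]
    - [0,0,8,0,0,0,6.5]
    - [0,0,11,0,0,0,6.5]

```text
time_s: 7.7
eef_pos: [0.5597, 0.0704, 0.1501]
tcp_rot: [0.792, 0.611, -0.0, -0.0]
wrist_force: [0.7, -0.7, -0.2]
finger_gap: 0.0649
finger_force: 0.0
```

```bash
python3 -c "
from h import *
st()"
```

```text
t 7.7 pos [0.5597 0.0704 0.1501] yaw -0.2569 tz [-0.001 -0.    -1.   ] F [ 0.7 -0.7 -0.2] gap 0.0649 ff 0.0
```

Emit:
send_rows:
  rows:
    - [-1.2,-3.5,0,0,0,0,6.5]
    - [-2.5,-7,0,0,0,0,6.5]
    - [-4,-11.5,0,0,0,0,6.5]
    - [-5.5,-15.7,0,0,0,0,6.5]
    - [-7,-20,0,0,0,0,6.5]

```text
time_s: 8.2
eef_pos: [0.4896, -0.131, 0.1498]
tcp_rot: [0.792, 0.611, 0.0, 0.001]
wrist_force: [1.2, -0.7, 0.1]
finger_gap: 0.0646
finger_force: 0.0
```

Emit:
send_rows:
  rows:
    - [-1.4,-4,0,0,0,0,6.5]
    - [-2.9,-8.3,0,0,0,0,6.5]
    - [-4.3,-12.3,0,0,0,0,6.5]
    - [-5.4,-15.3,0,0,0,0,6.5]
    - [-5.84,-16.55,0,0,0,0,6.5]

```text
time_s: 8.7
eef_pos: [0.4302, -0.2985, 0.1495]
tcp_rot: [0.793, 0.609, -0.0, 0.001]
wrist_force: [-0.4, 0.6, -0.1]
finger_gap: 0.0653
finger_force: 0.0
```

Emit:
send_rows:
  rows:
    - [0,0,0,0,0,0,6.5]
    - [0,0,-1,0,0,0,6.5]
    - [0,0,-2.5,0,0,0,6.5]
    - [0,0,-4,0,0,0,6.5]
    - [0,0,-4.5,0,0,0,6.5]

```text
time_s: 9.2
eef_pos: [0.4318, -0.292, 0.1021]
tcp_rot: [0.791, 0.612, -0.0, -0.002]
wrist_force: [-0.9, 0.1, -0.3]
finger_gap: 0.0653
finger_force: 0.0
```

```bash
python3 -c "
from h import *
st()
s=snap('side','b1')
A=cv2.resize(s['image'][255:365,225:345,::-1],None,fx=5,fy=5,interpolation=2)
cv2.imwrite('pics/b1c.png',A)"
```

```text
t 9.2 pos [ 0.4318 -0.292   0.1021] yaw -0.2532 tz [-0.002  0.003 -1.   ] F [-0.9  0.1 -0.3] gap 0.0653 ff 0.0
```

View pics/b1c.png

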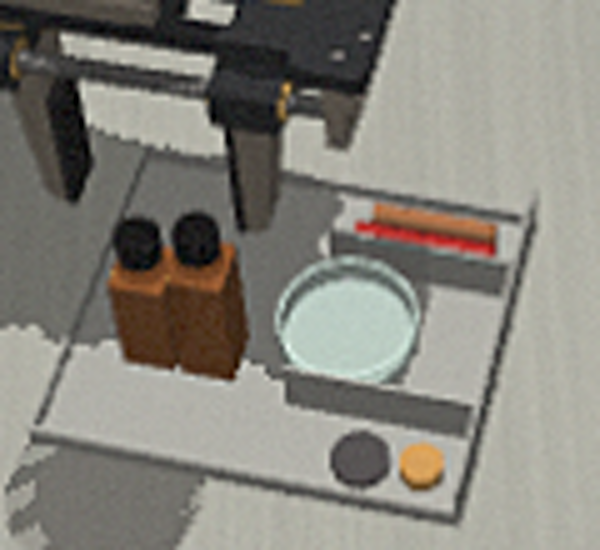

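The fingers at (68,195) and (255,228) straddle the bottle pair at x 110–245, clear of the dish. Lowering now.

Emit:
send_rows:
  rows:
    - [0,0,0,0,0,0,6.5]
    - [0,0,0,0,0,0,6.5]
    - [0,0,-1,0,0,0,6.5]
    - [0,0,-2,0,0,0,6.5]
    - [0,0,-3,0,0,0,6.5]

```text
time_s: 9.75
eef_pos: [0.4315, -0.2951, 0.073]
tcp_rot: [0.792, 0.611, -0.0, -0.0]
wrist_force: [-0.1, -0.3, 0.3]
finger_gap: 0.065
finger_force: 0.0
```

Emit:
send_rows:
  rows:
    - [0,0,-1.2,0,0,0,6.5]
    - [0,0,-2.4,0,0,0,6.5]
    - [0,0,-3.6,0,0,0,6.5]
    - [0,0,-4.5,0,0,0,6.5]
    - [0,0,-4.8,0,0,0,6.5]

```text
time_s: 10.25
eef_pos: [0.4311, -0.2946, 0.0245]
tcp_rot: [0.792, 0.611, -0.0, -0.001]
wrist_force: [0.0, 0.4, -0.2]
finger_gap: 0.0648
finger_force: 0.0
```

Emit:
send_rows:
  rows:
    - [0,0,0,0,0,0,6.5]
    - [0,0,0,0,0,0,6.5]
    - [0,0,0,0,0,0,6]
    - [0,0,0,0,0,0,5.7]
    - [0,0,0,0,0,0,5.4]
  grip_force: 20

```text
time_s: 10.75
eef_pos: [0.4319, -0.2952, 0.0263]
tcp_rot: [0.792, 0.611, 0.0, 0.0]
wrist_force: [-0.2, 0.5, -0.6]
finger_gap: 0.0544
finger_force: 0.0
```

Emit:
send_rows:
  rows:
    - [0,0,0,0,0,0,5.2]
    - [0,0,0,0,0,0,5.0]
    - [0,0,0,0,0,0,4.8]
    - [0,0,0,0,0,0,4.4]
    - [0,0,0,0,0,0,4]
  grip_force: 20

```text
time_s: 11.25
eef_pos: [0.4315, -0.295, 0.0259]
tcp_rot: [0.792, 0.611, -0.0, -0.0]
wrist_force: [-0.9, 0.4, 0.1]
finger_gap: 0.0477
finger_force: 20.0
```

```bash
python3 -c "
from h import *
st()"
```

```text
t 11.25 pos [ 0.4315 -0.295   0.0259] yaw -0.2571 tz [-0.  0. -1.] F [-0.9  0.4  0.1] gap 0.0477 ff 20.0
```

Emit:
send_rows:
  rows:
    - [0,0,0.3,0,0,0,4]
    - [0,0,1.5,0,0,0,4]
    - [0,0,3.5,0,0,0,4]
    - [0,0,6,0,0,0,4]
    - [0,0,8,0,0,0,4]
  grip_force: 30

```text
time_s: 11.75
eef_pos: [0.4321, -0.2951, 0.1078]
tcp_rot: [0.792, 0.611, 0.0, 0.001]
wrist_force: [0.7, -0.0, -1.0]
finger_gap: 0.0479
finger_force: 30.0
```

Emit:
send_rows:
  rows:
    - [0.6,1.2,0.7,0,0,0,4]
    - [1.8,3.8,1,0,0,0,4]
    - [3,6.4,1,0,0,0,4]
    - [4.2,9,1,0,0,0,4]
    - [5.4,11.6,1,0,0,0,4]

```text
time_s: 12.25
eef_pos: [0.4861, -0.1768, 0.1159]
tcp_rot: [0.792, 0.611, 0.0, -0.0]
wrist_force: [-0.9, 0.7, -0.2]
finger_gap: 0.0476
finger_force: 30.0
```

Emit:
send_rows:
  rows:
    - [1.4,3,0,0,0,0,4]
    - [3,6.5,0,0,0,0,4]
    - [4.6,10,0,0,0,0,4]
    - [6.3,13.5,0,0,0,0,4]
    - [7.4,15.9,0,0,0,0,4]

```text
time_s: 12.75
eef_pos: [0.5603, -0.0155, 0.1159]
tcp_rot: [0.791, 0.612, 0.001, -0.001]
wrist_force: [0.1, 0.2, -1.4]
finger_gap: 0.048
finger_force: 30.0
```

Emit:
send_rows:
  rows:
    - [0,0,0,0,0,0,4]
    - [0,0,-1.5,0,0,0,4]
    - [0,0,-3.5,0,0,0,4]
    - [0,0,-5.5,0,0,0,4]
    - [0,0,-7.5,0,0,0,4]

```text
time_s: 13.25
eef_pos: [0.5583, -0.0217, 0.0389]
tcp_rot: [0.793, 0.61, -0.001, -0.0]
wrist_force: [0.3, 0.2, -0.1]
finger_gap: 0.0479
finger_force: 30.0
```

Emit:
send_rows:
  rows:
    - [0,0,-0.3,0,0,0,4]
    - [0,0,-0.6,0,0,0,4]
    - [0,0,-0.9,0,0,0,4]
    - [0,0,-1.2,0,0,0,4]
    - [0,0,-1.2,0,0,0,4]

```text
time_s: 13.75
eef_pos: [0.5598, -0.0202, 0.0291]
tcp_rot: [0.792, 0.611, 0.0, 0.0]
wrist_force: [0.4, -0.3, -1.0]
finger_gap: 0.048
finger_force: 30.0
```

```bash
python3 -c "
from h import *
st()"
```

```text
t 13.75 pos [ 0.5598 -0.0202  0.0291] yaw -0.2573 tz [ 0. -0. -1.] F [ 0.4 -0.3 -1. ] gap 0.048 ff 30.0
```

Emit:
send_rows:
  rows:
    - [0,0,-0.1,0,0,0,4]
    - [0,0,-0.2,0,0,0,4]
    - [0,0,-0.24,0,0,0,4]
    - [0,0,-0.24,0,0,0,4]
    - [0,0,-0.24,0,0,0,4]

```text
time_s: 14.25
eef_pos: [0.5599, -0.02, 0.0269]
tcp_rot: [0.792, 0.611, 0.0, 0.0]
wrist_force: [-0.7, -0.3, 3.8]
finger_gap: 0.0476
finger_force: 30.0
```

```bash
python3 -c "
from h import *
st()"
```

```text
t 14.25 pos [ 0.5599 -0.02    0.0269] yaw -0.257 tz [ 0. -0. -1.] F [-0.7 -0.3  3.8] gap 0.0476 ff 30.0
```

Emit:
send_rows:
  rows:
    - [0,0,0,0,0,0,4.9]
    - [0,0,0,0,0,0,5.2]
    - [0,0,0,0,0,0,5.6]
    - [0,0,0,0,0,0,6.2]
    - [0,0,0,0,0,0,6.8]

```text
time_s: 14.75
eef_pos: [0.5597, -0.02, 0.0264]
tcp_rot: [0.792, 0.611, -0.0, -0.0]
wrist_force: [0.0, -1.1, -0.0]
finger_gap: 0.067
finger_force: 0.0
```

Emit:
send_rows:
  rows:
    - [0,0,1,0,0,0,7]
    - [0,0,3,0,0,0,7]
    - [0,0,5.5,0,0,0,7]
    - [0,0,8.5,0,0,0,7]
    - [0,0,11,0,0,0,7.5]

```text
time_s: 15.25
eef_pos: [0.56, -0.0199, 0.1387]
tcp_rot: [0.792, 0.611, 0.001, 0.0]
wrist_force: [1.0, 0.4, -0.2]
finger_gap: 0.0744
finger_force: 0.0
```

Emit:
send_rows:
  rows:
    - [-0.6,-3,0,0,0,0,7.5]
    - [-1.5,-7,0,0,0,0,7.5]
    - [-2.5,-11,0,0,0,0,7.5]
    - [-3.3,-15,0,0,0,0,7.5]
    - [-4.2,-19,0,0,0,0,7.5]

```text
time_s: 15.75
eef_pos: [0.5174, -0.2116, 0.1375]
tcp_rot: [0.792, 0.611, 0.0, 0.001]
wrist_force: [0.2, -0.8, -0.6]
finger_gap: 0.0749
finger_force: 0.0
```

Emit:
send_rows:
  rows:
    - [-0.7,-3,0,0,0,0,7.5]
    - [-1.3,-6,0,0,0,0,7.5]
    - [-1.7,-7.8,-1,0,0,0,7.5]
    - [-1.86,-8.4,-3,0,0,0,7.5]
    - [-1.86,-8.4,-5,0,0,0,7.5]

```text
time_s: 16.25
eef_pos: [0.4988, -0.2953, 0.0859]
tcp_rot: [0.793, 0.61, 0.0, 0.0]
wrist_force: [-0.1, -0.1, -0.3]
finger_gap: 0.0749
finger_force: 0.0
```

```bash
python3 -c "
from h import *
st()
s=snap('side','d1');t=snap('top','d2')
A=cv2.resize(s['image'][165:365,205:355,::-1],None,fx=3,fy=3,interpolation=2)
cv2.imwrite('pics/d1c.png',A)"
```

```text
t 16.25 pos [ 0.4988 -0.2953  0.0859] yaw -0.259 tz [ 0.001 -0.001 -1.   ] F [-0.1 -0.1 -0.3] gap 0.0749 ff 0.0
```

View pics/d1c.png

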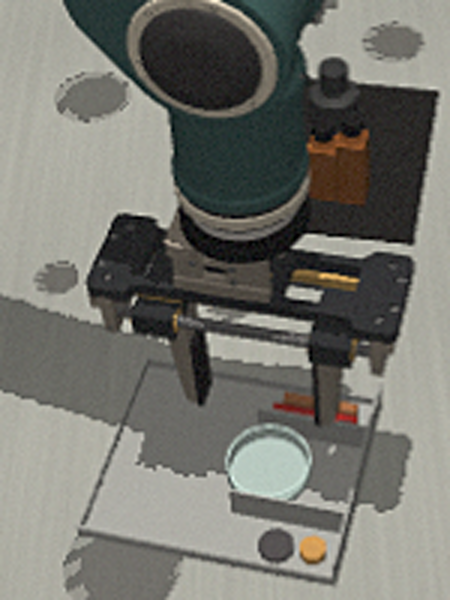

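The weight (333,85) and both bottles (338,165) stand on the mat. The fingers at (203,400) and (327,418) straddle the dish at (268,462). Lowering onto it.

Emit:
send_rows:
  rows:
    - [0,0,0,0,0,0,7.5]
    - [0,0,-1,0,0,0,7.5]
    - [0,0,-2.5,0,0,0,7.5]
    - [0,0,-4,0,0,0,7.5]
    - [0,0,-5,0,0,0,7.5]

```text
time_s: 16.85
eef_pos: [0.4983, -0.2936, 0.0347]
tcp_rot: [0.792, 0.611, -0.0, -0.001]
wrist_force: [0.1, 0.3, 0.5]
finger_gap: 0.075
finger_force: 0.0
```

Emit:
send_rows:
  rows:
    - [0,0,-1,0,0,0,7.5]
    - [0,0,-2,0,0,0,7.5]
    - [0,0,-2.6,0,0,0,7.5]
    - [0,0,-3,0,0,0,7.5]
    - [0,0,-3,0,0,0,7.5]

```text
time_s: 17.35
eef_pos: [0.4989, -0.2939, 0.006]
tcp_rot: [0.792, 0.611, -0.0, -0.0]
wrist_force: [0.0, -1.3, 0.3]
finger_gap: 0.0747
finger_force: 0.0
```

Emit:
send_rows:
  rows:
    - [0,0,0,0,0,0,7.2]
    - [0,0,0,0,0,0,6.9]
    - [0,0,0,0,0,0,6.6]
    - [0,0,0,0,0,0,6.4]
    - [0,0,0,0,0,0,6.2]
  grip_force: 8

```text
time_s: 17.85
eef_pos: [0.4992, -0.2941, 0.0067]
tcp_rot: [0.792, 0.611, 0.0, 0.0]
wrist_force: [-0.1, 0.9, -0.4]
finger_gap: 0.0622
finger_force: 0.0
```

Emit:
send_rows:
  rows:
    - [0,0,0,0,0,0,6.0]
    - [0,0,0,0,0,0,5.8]
    - [0,0,0,0,0,0,5.6]
    - [0,0,0,0,0,0,5.5]
    - [0,0,0,0,0,0,5.5]
  grip_force: 8

```text
time_s: 18.35
eef_pos: [0.499, -0.2941, 0.0066]
tcp_rot: [0.792, 0.611, -0.0, 0.0]
wrist_force: [-1.3, 0.7, 1.3]
finger_gap: 0.0596
finger_force: 8.0
```

```bash
python3 -c "
from h import *
st()"
```

```text
t 18.35 pos [ 0.499  -0.2941  0.0066] yaw -0.2572 tz [-0. -0. -1.] F [-1.3  0.7  1.3] gap 0.0596 ff 8.0
```

Emit:
send_rows:
  rows:
    - [0,0,0.3,0,0,0,5.5]
    - [0,0,1.5,0,0,0,5.5]
    - [0,0,3.5,0,0,0,5.5]
    - [0,0,6,0,0,0,5.5]
    - [0,0,8.5,0,0,0,5.5]
  grip_force: 10

```text
time_s: 18.85
eef_pos: [0.4992, -0.2939, 0.093]
tcp_rot: [0.792, 0.611, 0.0, 0.0]
wrist_force: [0.4, -0.4, -0.5]
finger_gap: 0.0596
finger_force: 10.0
```

Emit:
send_rows:
  rows:
    - [0,0.5,2,0,0,0,5.5]
    - [0,2,4,0,0,0,5.5]
    - [0,4,6,0,0,0,5.5]
    - [0,6.5,7,0,0,0,5.5]
    - [0,9,7.5,0,0,0,5.5]

```text
time_s: 19.35
eef_pos: [0.4998, -0.2035, 0.1687]
tcp_rot: [0.792, 0.61, 0.001, 0.001]
wrist_force: [0.1, 1.0, -0.7]
finger_gap: 0.0594
finger_force: 10.0
```

Emit:
send_rows:
  rows:
    - [0,3,0,0,0,0,5.5]
    - [0,6.5,0,0,0,0,5.5]
    - [0,10,0,0,0,0,5.5]
    - [0,13.5,0,0,0,0,5.5]
    - [0,17,0,0,0,0,5.5]

```text
time_s: 19.85
eef_pos: [0.4991, -0.0327, 0.1675]
tcp_rot: [0.792, 0.611, 0.0, 0.001]
wrist_force: [0.0, -0.4, -0.6]
finger_gap: 0.0595
finger_force: 10.0
```

Emit:
send_rows:
  rows:
    - [0,3.5,0,0,0,0,5.5]
    - [0,7,0,0,0,0,5.5]
    - [0,10.5,0,0,0,0,5.5]
    - [0.5,14,0,0,0,0,5.5]
    - [0.8,17.5,0,0,0,0,5.5]

```text
time_s: 20.35
eef_pos: [0.5073, 0.1424, 0.1675]
tcp_rot: [0.792, 0.611, 0.001, 0.001]
wrist_force: [0.2, -1.2, -0.7]
finger_gap: 0.0592
finger_force: 10.0
```

Emit:
send_rows:
  rows:
    - [0.1,3.5,0,0,0,0,5.5]
    - [0.3,7.5,0,0,0,0,5.5]
    - [0.4,12,0,0,0,0,5.5]
    - [0.4,16,0,0,0,0,5.5]
    - [0.4,19,0,0,0,0,5.5]

```text
time_s: 20.85
eef_pos: [0.5104, 0.3341, 0.1675]
tcp_rot: [0.791, 0.612, 0.001, -0.0]
wrist_force: [0.0, 0.3, -0.9]
finger_gap: 0.0595
finger_force: 10.0
```

```bash
python3 -c "
from h import *
st()
s=load('side0'); crop(s,'w0',255,100,335,180,7)
print(w2px(s,[[.511,.3375,.085]]))"
```

```text
t 20.85 pos [0.5104 0.3341 0.1675] yaw -0.2549 tz [ 0.001  0.001 -1.   ] F [ 0.   0.3 -0.9] gap 0.0595 ff 10.0
[[295.3905269  124.54845884]]
```

View pics/w0.png

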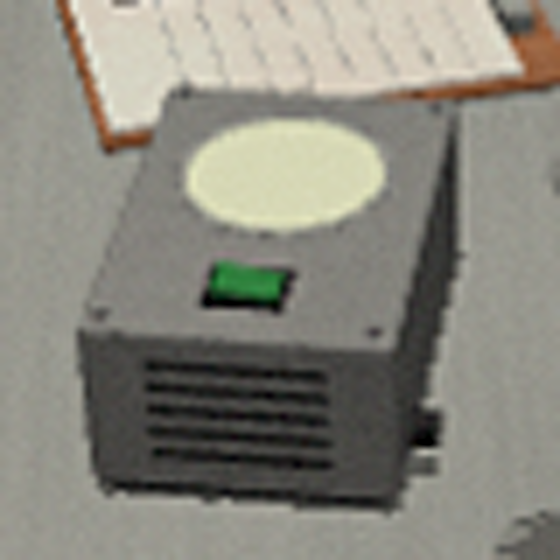

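The window's side-view centre at (286,174) agrees with the top-view estimate, so I'll lower the dish there.

Emit:
send_rows:
  rows:
    - [0,0.4,0,0,0,0,5.5]
    - [0,0.65,0,0,0,0,5.5]
    - [0,0.65,-1,0,0,0,5.5]
    - [0,0.65,-2.5,0,0,0,5.5]
    - [0,0.65,-4,0,0,0,5.5]

```text
time_s: 21.35
eef_pos: [0.5114, 0.3356, 0.125]
tcp_rot: [0.793, 0.61, -0.0, 0.0]
wrist_force: [0.8, -0.2, -1.0]
finger_gap: 0.0592
finger_force: 10.0
```

Emit:
send_rows:
  rows:
    - [0,0,-1,0,0,0,5.5]
    - [0,0,-2,0,0,0,5.5]
    - [0,0,-2.7,0,0,0,5.5]
    - [0,0,-3.1,0,0,0,5.5]
    - [0,0,-3.2,0,0,0,5.5]

```text
time_s: 21.85
eef_pos: [0.511, 0.3374, 0.0941]
tcp_rot: [0.792, 0.611, -0.0, -0.0]
wrist_force: [0.3, 0.6, -1.0]
finger_gap: 0.0593
finger_force: 10.0
```

Emit:
send_rows:
  rows:
    - [0,0,-0.05,0,0,0,5.5]
    - [0,0,-0.1,0,0,0,5.5]
    - [0,0,-0.15,0,0,0,5.5]
    - [0,0,-0.2,0,0,0,5.5]
    - [0,0,-0.25,0,0,0,5.5]

```text
time_s: 22.35
eef_pos: [0.5112, 0.3375, 0.0921]
tcp_rot: [0.792, 0.611, 0.0, 0.0]
wrist_force: [0.3, -0.3, 0.4]
finger_gap: 0.0594
finger_force: 10.0
```

```bash
python3 -c "
from h import *
st()"
```

```text
t 22.35 pos [0.5112 0.3375 0.0921] yaw -0.2571 tz [ 0.  0. -1.] F [ 0.3 -0.3  0.4] gap 0.0594 ff 10.0
```

Emit:
send_rows:
  rows:
    - [0,0,-0.04,0,0,0,5.5]
    - [0,0,-0.08,0,0,0,5.5]
    - [0,0,-0.12,0,0,0,5.5]
    - [0,0,-0.16,0,0,0,5.5]
    - [0,0,-0.2,0,0,0,5.5]

```text
time_s: 22.85
eef_pos: [0.5111, 0.3375, 0.09]
tcp_rot: [0.792, 0.611, 0.0, 0.0]
wrist_force: [0.4, 0.8, -0.6]
finger_gap: 0.0596
finger_force: 10.0
```

Emit:
send_rows:
  rows:
    - [0,0,-0.02,0,0,0,5.5]
    - [0,0,-0.04,0,0,0,5.5]
    - [0,0,-0.06,0,0,0,5.5]
    - [0,0,-0.06,0,0,0,5.5]
    - [0,0,-0.06,0,0,0,5.5]

```text
time_s: 23.35
eef_pos: [0.5111, 0.3375, 0.0896]
tcp_rot: [0.792, 0.611, 0.0, 0.0]
wrist_force: [-0.6, -0.4, 1.4]
finger_gap: 0.059
finger_force: 10.0
```

Emit:
send_rows:
  rows:
    - [0,0,-0.01,0,0,0,5.5]
    - [0,0,-0.02,0,0,0,5.5]
    - [0,0,-0.03,0,0,0,5.5]
    - [0,0,-0.03,0,0,0,5.5]
    - [0,0,-0.03,0,0,0,5.5]

```text
time_s: 23.85
eef_pos: [0.5111, 0.3375, 0.0895]
tcp_rot: [0.792, 0.611, 0.0, 0.0]
wrist_force: [-2.2, -1.6, 6.0]
finger_gap: 0.0592
finger_force: 10.0
```

Contact is clear, so I'll release and raise.

Emit:
send_rows:
  rows:
    - [0,0,0.02,0,0,0,5.8]
    - [0,0,0.02,0,0,0,6.1]
    - [0,0,0.02,0,0,0,6.5]
    - [0,0,0.02,0,0,0,7]
    - [0,0,0.02,0,0,0,7.5]

```text
time_s: 24.35
eef_pos: [0.5111, 0.3374, 0.089]
tcp_rot: [0.792, 0.611, -0.0, -0.0]
wrist_force: [0.6, 0.2, -0.3]
finger_gap: 0.0742
finger_force: 0.0
```

Emit:
send_rows:
  rows:
    - [0,0,0.5,0,0,0,7.5]
    - [0,0,2,0,0,0,7.5]
    - [0,0,4,0,0,0,7.5]
    - [0,0,6,0,0,0,7.5]
    - [0,0,7,0,0,0,7.5]

```text
time_s: 24.85
eef_pos: [0.512, 0.3384, 0.1623]
tcp_rot: [0.792, 0.611, 0.002, 0.0]
wrist_force: [0.1, 0.4, -0.6]
finger_gap: 0.075
finger_force: 0.0
```

Emit:
send_rows:
  rows:
    - [0.6,-3,0,0,0,0,7.5]
    - [1.2,-7,0,0,0,0,7.5]
    - [2,-11,0,0,0,0,7.5]
    - [2.8,-15,0,0,0,0,7.5]
    - [3.6,-19,0,0,0,0,7.5]

```text
time_s: 25.35
eef_pos: [0.5473, 0.1459, 0.1599]
tcp_rot: [0.792, 0.611, 0.0, 0.0]
wrist_force: [0.3, -0.5, -0.2]
finger_gap: 0.0749
finger_force: 0.0
```

Emit:
send_rows:
  rows:
    - [0.5,-3,0,0,0,0,7.5]
    - [1,-5.5,0,0,0,0,7.5]
    - [1.3,-7.2,0,0,0,0,7.5]
    - [1.3,-7.75,0,0,0,0,7.5]
    - [1.3,-7.75,0,0,0,0,7.5]

```text
time_s: 25.85
eef_pos: [0.5601, 0.0695, 0.1596]
tcp_rot: [0.792, 0.61, 0.0, 0.0]
wrist_force: [-0.2, 0.6, 0.4]
finger_gap: 0.0753
finger_force: 0.0
```

```bash
python3 -c "
from h import *
st()
s=snap('side','e1');t=snap('top','e2')
A=cv2.resize(s['image'][90:250,240:360,::-1],None,fx=4,fy=4,interpolation=2)
B=cv2.resize(t['image'][190:290,145:245,::-1],None,fx=3,fy=3,interpolation=2)
C=np.zeros((600,780,3),np.uint8);C[:,:480]=A[:600];C[:300,480:]=B;
cv2.imwrite('pics/e1c.png',C)"
```

```text
t 25.85 pos [0.5601 0.0695 0.1596] yaw -0.2584 tz [ 0. -0. -1.] F [-0.2  0.6  0.4] gap 0.0753 ff 0.0
```

View pics/e1c.png

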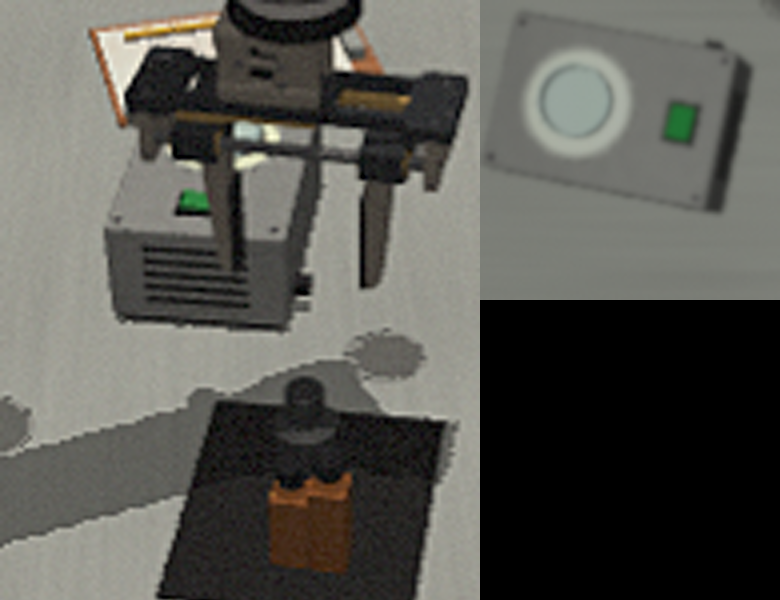

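The dish sits centred on the window: rim centre (577,101) against window (577,103) in the inset. The weight is on the mat below the fingers, so I'll regrip it.

Emit:
send_rows:
  rows:
    - [-0.04,0,-3,0,0,0,7.5]
    - [-0.04,0,-6,0,0,0,7.5]
    - [-0.04,0,-9,0,0,0,7.5]
    - [-0.04,0,-11,0,0,0,7.5]
    - [-0.04,0,-12.04,0,0,0,7.5]

```text
time_s: 26.45
eef_pos: [0.5583, 0.0715, 0.0371]
tcp_rot: [0.791, 0.612, -0.001, -0.001]
wrist_force: [-0.1, -0.2, -0.2]
finger_gap: 0.075
finger_force: 0.0
```

Emit:
send_rows:
  rows:
    - [0,0,0,0,0,0,7.5]
    - [0,0,0,0,0,0,5]
    - [0,0,0,0,0,0,3.5]
    - [0,0,0,0,0,0,3]
    - [0,0,0,0,0,0,2.5]
  grip_force: 40

```text
time_s: 26.95
eef_pos: [0.5602, 0.0699, 0.0397]
tcp_rot: [0.792, 0.611, 0.001, 0.0]
wrist_force: [0.7, -0.3, -0.1]
finger_gap: 0.0452
finger_force: 0.0
```

Emit:
send_rows:
  rows:
    - [0,0,0,0,0,0,1.5]
    - [0,0,0,0,0,0,1.5]
    - [0,0,0,0,0,0,1.5]
    - [0,0,0,0,0,0,1.5]
    - [0,0,0,0,0,0,1.5]

```text
time_s: 27.45
eef_pos: [0.5598, 0.0698, 0.039]
tcp_rot: [0.792, 0.611, 0.0, 0.0]
wrist_force: [-0.2, -1.4, 1.9]
finger_gap: 0.0249
finger_force: 40.1
```

Emit:
send_rows:
  rows:
    - [0,0,0.7,0,0,0,1.5]
    - [0,0,2.5,0,0,0,1.5]
    - [0,0,5,0,0,0,1.5]
    - [0,0,8,0,0,0,1.5]
    - [0,0,11,0,0,0,1.5]

```text
time_s: 27.95
eef_pos: [0.5582, 0.0698, 0.1489]
tcp_rot: [0.792, 0.611, -0.001, -0.001]
wrist_force: [0.7, 0.4, -5.0]
finger_gap: 0.0251
finger_force: 40.2
```

```bash
python3 -c "
from h import *
st()"
```

```text
t 27.95 pos [0.5582 0.0698 0.1489] yaw -0.2569 tz [-0.003 -0.    -1.   ] F [ 0.7  0.4 -5. ] gap 0.0251 ff 40.2
```

Emit:
send_rows:
  rows:
    - [-1,-3,0,0,0,0,1.5]
    - [-2,-6,0,0,0,0,1.5]
    - [-3.2,-9.5,0,0,0,0,1.5]
    - [-4.4,-13,0,0,0,0,1.5]
    - [-5.4,-16.5,0,0,0,0,1.5]

```text
time_s: 28.45
eef_pos: [0.5036, -0.0961, 0.1482]
tcp_rot: [0.792, 0.611, -0.001, -0.001]
wrist_force: [2.1, -1.5, -5.7]
finger_gap: 0.0245
finger_force: 41.0
```

Emit:
send_rows:
  rows:
    - [-1.1,-3.5,0,0,0,0,1.5]
    - [-2.3,-7,0,0,0,0,1.5]
    - [-3.6,-11,0,0,0,0,1.5]
    - [-4.7,-14.5,0,0,0,0,1.5]
    - [-5.3,-16.6,0,0,0,0,1.5]

```text
time_s: 28.95
eef_pos: [0.4499, -0.264, 0.148]
tcp_rot: [0.793, 0.609, -0.001, -0.001]
wrist_force: [1.0, -0.0, -5.4]
finger_gap: 0.025
finger_force: 41.0
```

Emit:
send_rows:
  rows:
    - [0,0,-0.5,0,0,0,1.5]
    - [0,0,-2.5,0,0,0,1.5]
    - [0,0,-5,0,0,0,1.5]
    - [0,0,-7.5,0,0,0,1.5]
    - [0,0,-9,0,0,0,1.5]

```text
time_s: 29.45
eef_pos: [0.4512, -0.2592, 0.0566]
tcp_rot: [0.792, 0.611, -0.001, -0.002]
wrist_force: [-0.1, -0.8, -7.0]
finger_gap: 0.0251
finger_force: 41.0
```

Emit:
send_rows:
  rows:
    - [0,0,-0.5,0,0,0,1.5]
    - [0,0,-1,0,0,0,1.5]
    - [0,0,-1.4,0,0,0,1.5]
    - [0,0,-1.7,0,0,0,1.5]
    - [0,0,-1.9,0,0,0,1.5]

```text
time_s: 29.95
eef_pos: [0.453, -0.2613, 0.0402]
tcp_rot: [0.792, 0.611, 0.0, 0.0]
wrist_force: [-0.5, -0.1, -5.6]
finger_gap: 0.0248
finger_force: 41.0
```

Emit:
send_rows:
  rows:
    - [0,0,0,0,0,0,1.5]
    - [0,0,-0.05,0,0,0,1.5]
    - [0,0,-0.1,0,0,0,1.5]
    - [0,0,-0.15,0,0,0,1.5]
    - [0,0,-0.2,0,0,0,1.5]

```text
time_s: 30.45
eef_pos: [0.4528, -0.2612, 0.0381]
tcp_rot: [0.792, 0.611, -0.0, 0.0]
wrist_force: [-1.5, -0.2, -0.8]
finger_gap: 0.0249
finger_force: 41.2
```

```bash
python3 -c "
from h import *
st()"
```

```text
t 30.45 pos [ 0.4528 -0.2612  0.0381] yaw -0.2571 tz [ 0. -0. -1.] F [-1.5 -0.2 -0.8] gap 0.0249 ff 41.2
```

Emit:
send_rows:
  rows:
    - [0,0,-0.03,0,0,0,1.5]
    - [0,0,-0.05,0,0,0,1.5]
    - [0,0,-0.05,0,0,0,1.5]
    - [0,0,-0.05,0,0,0,1.5]
    - [0,0,-0.05,0,0,0,1.5]

```text
time_s: 30.95
eef_pos: [0.4528, -0.2613, 0.038]
tcp_rot: [0.792, 0.611, -0.0, 0.0]
wrist_force: [-3.7, 1.1, 6.5]
finger_gap: 0.0252
finger_force: 41.6
```

Emit:
send_rows:
  rows:
    - [0,0,0.05,0,0,0,2.4]
    - [0,0,0.05,0,0,0,2.8]
    - [0,0,0.05,0,0,0,3.5]
    - [0,0,0.05,0,0,0,5]
    - [0,0,0.05,0,0,0,6.5]

```text
time_s: 31.45
eef_pos: [0.453, -0.2611, 0.0379]
tcp_rot: [0.792, 0.611, 0.0, 0.0]
wrist_force: [-0.2, 0.4, 0.6]
finger_gap: 0.0492
finger_force: 0.0
```

Emit:
send_rows:
  rows:
    - [0,0,1,0,0,0,6.5]
    - [0,0,3,0,0,0,6.5]
    - [0,0,5.5,0,0,0,6.5]
    - [0,0,8.5,0,0,0,6.5]
    - [0,0,11.2,0,0,0,6.5]

```text
time_s: 31.95
eef_pos: [0.4529, -0.261, 0.1518]
tcp_rot: [0.792, 0.611, 0.0, 0.0]
wrist_force: [0.1, 0.9, -0.2]
finger_gap: 0.0651
finger_force: 0.0
```

Emit:
send_rows:
  rows:
    - [1.2,2.7,0,0,0,0,6.5]
    - [2.6,5.8,0,0,0,0,6.5]
    - [4,9,0,0,0,0,6.5]
    - [5.4,12,0,0,0,0,6.5]
    - [6.7,15,0,0,0,0,6.5]

```text
time_s: 32.45
eef_pos: [0.5204, -0.1098, 0.1508]
tcp_rot: [0.792, 0.611, 0.0, 0.001]
wrist_force: [0.6, -0.6, -0.9]
finger_gap: 0.0649
finger_force: 0.0
```

Emit:
send_rows:
  rows:
    - [1.3,3,0,0,0,0,6.5]
    - [2.6,6,0,0,0,0,6.5]
    - [3.6,8.2,0,0,0,0,6.5]
    - [4,9.1,0,0,0,0,6.5]
    - [4,9.1,0,0,0,0,6.5]

```text
time_s: 32.95
eef_pos: [0.56, -0.0188, 0.1503]
tcp_rot: [0.791, 0.612, 0.0, 0.0]
wrist_force: [-0.4, 0.2, -0.4]
finger_gap: 0.0651
finger_force: 0.0
```

```bash
python3 -c "
from h import *
st()
s=snap('side','f1');t=snap('top','f2')
A=cv2.resize(s['image'][270:365,225:345,::-1],None,fx=6,fy=6,interpolation=2)
cv2.imwrite('pics/f1c.png',A)"
```

```text
t 32.95 pos [ 0.56   -0.0188  0.1503] yaw -0.2546 tz [ 0.001  0.    -1.   ] F [-0.4  0.2 -0.4] gap 0.0651 ff 0.0
```

View pics/f1c.png

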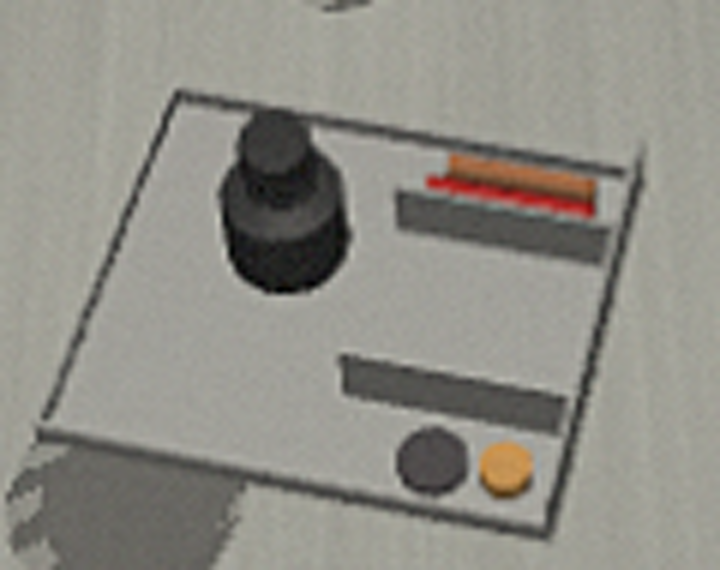

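The weight is upright and its knob has the same image position as at the start: x 237–311, top row 108 against 110 expected. Next, the pair.

Emit:
send_rows:
  rows:
    - [0,0,-1,0,0,0,6.5]
    - [0,0,-3,0,0,0,6.5]
    - [0,0,-4.5,0,0,0,6.5]
    - [0,0,-5.5,0,0,0,6.5]
    - [0,0,-5.5,0,0,0,6.5]

```text
time_s: 33.55
eef_pos: [0.5584, -0.0206, 0.0931]
tcp_rot: [0.792, 0.61, -0.001, -0.001]
wrist_force: [-0.5, 0.7, -0.5]
finger_gap: 0.0652
finger_force: 0.0
```

Emit:
send_rows:
  rows:
    - [0,0,-1.3,0,0,0,6.5]
    - [0,0,-3,0,0,0,6.5]
    - [0,0,-5,0,0,0,6.5]
    - [0,0,-6.3,0,0,0,6.5]
    - [0,0,-6.84,0,0,0,6.5]

```text
time_s: 34.05
eef_pos: [0.559, -0.02, 0.0252]
tcp_rot: [0.792, 0.611, -0.001, -0.001]
wrist_force: [-0.2, -0.1, -0.1]
finger_gap: 0.065
finger_force: 0.0
```

Emit:
send_rows:
  rows:
    - [0,0,0,0,0,0,6.5]
    - [0,0,0,0,0,0,6.2]
    - [0,0,0,0,0,0,5.8]
    - [0,0,0,0,0,0,5.4]
    - [0,0,0,0,0,0,5.1]
  grip_force: 20

```text
time_s: 34.55
eef_pos: [0.56, -0.0201, 0.027]
tcp_rot: [0.792, 0.611, 0.0, 0.0]
wrist_force: [0.8, 0.5, -0.0]
finger_gap: 0.0513
finger_force: 0.0
```

Emit:
send_rows:
  rows:
    - [0,0,0,0,0,0,4.9]
    - [0,0,0,0,0,0,4.6]
    - [0,0,0,0,0,0,4]
    - [0,0,0,0,0,0,4]
    - [0,0,0,0,0,0,4]

```text
time_s: 35.05
eef_pos: [0.5599, -0.0201, 0.0267]
tcp_rot: [0.792, 0.611, 0.0, 0.0]
wrist_force: [-0.4, -0.6, 3.3]
finger_gap: 0.0478
finger_force: 20.0
```

Emit:
send_rows:
  rows:
    - [0,0,0.3,0,0,0,4]
    - [0,0,1.5,0,0,0,4]
    - [0,0,4,0,0,0,4]
    - [0,0,7,0,0,0,4]
    - [0,0,10,0,0,0,4]
  grip_force: 30

```text
time_s: 35.55
eef_pos: [0.5592, -0.0199, 0.1279]
tcp_rot: [0.792, 0.611, -0.0, -0.0]
wrist_force: [0.9, 0.2, -1.6]
finger_gap: 0.0478
finger_force: 30.0
```

```bash
python3 -c "
from h import *
st()"
```

```text
t 35.55 pos [ 0.5592 -0.0199  0.1279] yaw -0.2568 tz [-0.001  0.    -1.   ] F [ 0.9  0.2 -1.6] gap 0.0478 ff 30.0
```

Emit:
send_rows:
  rows:
    - [-1.2,-2.5,0,0,0,0,4]
    - [-2.5,-5.4,0,0,0,0,4]
    - [-3.8,-8.2,0,0,0,0,4]
    - [-5.2,-11.2,0,0,0,0,4]
    - [-6.6,-14.2,0,0,0,0,4]

```text
time_s: 36.05
eef_pos: [0.493, -0.163, 0.1271]
tcp_rot: [0.792, 0.611, 0.0, 0.0]
wrist_force: [-0.3, -0.4, -0.3]
finger_gap: 0.0481
finger_force: 30.0
```

Emit:
send_rows:
  rows:
    - [-1.4,-3,0,0,0,0,4]
    - [-2.9,-6.2,0,0,0,0,4]
    - [-4.4,-9.4,0,0,0,0,4]
    - [-5.6,-12,0,0,0,0,4]
    - [-6.24,-13.35,0,0,0,0,4]

```text
time_s: 36.55
eef_pos: [0.4296, -0.2982, 0.127]
tcp_rot: [0.793, 0.609, -0.0, 0.0]
wrist_force: [0.7, 0.8, -0.5]
finger_gap: 0.0476
finger_force: 30.0
```

Emit:
send_rows:
  rows:
    - [0,0,0,0,0,0,4]
    - [0,0,0,0,0,0,4]
    - [0,0,0,0,0,0,4]
    - [0,0,-0.5,0,0,0,4]
    - [0,0,-1.5,0,0,0,4]

```text
time_s: 37.05
eef_pos: [0.4322, -0.295, 0.1116]
tcp_rot: [0.791, 0.611, 0.0, 0.001]
wrist_force: [1.4, 0.2, -1.6]
finger_gap: 0.048
finger_force: 30.0
```

Emit:
send_rows:
  rows:
    - [0,0,-1,0,0,0,4]
    - [0,0,-2,0,0,0,4]
    - [0,0,-3,0,0,0,4]
    - [0,0,-4,0,0,0,4]
    - [0,0,-5,0,0,0,4]

```text
time_s: 37.55
eef_pos: [0.4312, -0.2955, 0.0604]
tcp_rot: [0.792, 0.611, -0.0, -0.0]
wrist_force: [-0.7, -1.0, -0.7]
finger_gap: 0.0474
finger_force: 30.0
```

Emit:
send_rows:
  rows:
    - [0,0,-1,0,0,0,4]
    - [0,0,-2,0,0,0,4]
    - [0,0,-2.7,0,0,0,4]
    - [0,0,-3.2,0,0,0,4]
    - [0,0,-3.3,0,0,0,4]

```text
time_s: 38.05
eef_pos: [0.4311, -0.2954, 0.0279]
tcp_rot: [0.792, 0.611, -0.0, -0.0]
wrist_force: [-0.3, -0.3, -0.3]
finger_gap: 0.0479
finger_force: 30.0
```

```bash
python3 -c "
from h import *
st()"
```

```text
t 38.05 pos [ 0.4311 -0.2954  0.0279] yaw -0.2569 tz [-0.001  0.    -1.   ] F [-0.3 -0.3 -0.3] gap 0.0479 ff 30.0
```

Emit:
send_rows:
  rows:
    - [0,0,-0.05,0,0,0,4]
    - [0,0,-0.13,0,0,0,4]
    - [0,0,-0.21,0,0,0,4]
    - [0,0,-0.27,0,0,0,4]
    - [0,0,-0.31,0,0,0,4]

```text
time_s: 38.55
eef_pos: [0.4314, -0.2957, 0.0257]
tcp_rot: [0.792, 0.611, -0.0, 0.0]
wrist_force: [-2.1, 1.3, 5.1]
finger_gap: 0.0478
finger_force: 30.0
```

Emit:
send_rows:
  rows:
    - [0,0,0,0,0,0,4]
    - [0,0,0,0,0,0,4]
    - [0,0,0,0,0,0,4]
    - [0,0,0,0,0,0,4]
    - [0,0,0,0,0,0,4]

```text
time_s: 39.05
eef_pos: [0.4314, -0.2957, 0.0257]
tcp_rot: [0.792, 0.611, -0.0, 0.0]
wrist_force: [-2.0, 0.4, 5.6]
finger_gap: 0.0477
finger_force: 30.0
```

The pair is in contact with the floor. I'll release it, raise and retreat.

Emit:
send_rows:
  rows:
    - [0,0,0,0,0,0,4.9]
    - [0,0,0,0,0,0,5.2]
    - [0,0,0,0,0,0,5.6]
    - [0,0,0,0,0,0,6]
    - [0,0,0,0,0,0,6.2]

```text
time_s: 39.55
eef_pos: [0.4313, -0.2955, 0.0253]
tcp_rot: [0.792, 0.611, 0.0, -0.0]
wrist_force: [-0.2, 0.0, 1.1]
finger_gap: 0.0616
finger_force: 0.0
```

Emit:
send_rows:
  rows:
    - [0,0,0.6,0,0,0,6.2]
    - [0,0,2.5,0,0,0,6.2]
    - [0,0,5,0,0,0,6.2]
    - [0,0,8,0,0,0,6.2]
    - [0,0,11,0,0,0,6.2]

```text
time_s: 40.05
eef_pos: [0.4311, -0.2953, 0.1368]
tcp_rot: [0.792, 0.611, 0.0, -0.0]
wrist_force: [0.1, -0.6, -0.3]
finger_gap: 0.0619
finger_force: 0.0
```

Emit:
send_rows:
  rows:
    - [0,1,2,0,0,0,6.2]
    - [0,3,4,0,0,0,6.2]
    - [0,6,6,0,0,0,6.2]
    - [0,10,7,0,0,0,6.2]
    - [0,14,7,0,0,0,6.2]

```text
time_s: 40.55
eef_pos: [0.4321, -0.1547, 0.2074]
tcp_rot: [0.792, 0.61, 0.001, 0.002]
wrist_force: [1.8, 0.3, 0.1]
finger_gap: 0.0618
finger_force: 0.0
```

Emit:
send_rows:
  rows:
    - [0,3,0,0,0,0,6.2]
    - [0,6,0,0,0,0,6.2]
    - [0,8,0,0,0,0,6.2]
    - [0,8,0,0,0,0,6.2]
    - [0,8,0,0,0,0,6.2]

```text
time_s: 41.05
eef_pos: [0.4314, -0.0761, 0.2057]
tcp_rot: [0.792, 0.611, -0.0, 0.0]
wrist_force: [0.0, -0.9, -0.1]
finger_gap: 0.062
finger_force: 0.0
```

```bash
python3 -c "
from h import *
st()
s=snap('side','g1');t=snap('top','g2');s0=load('side0');t0=load('top0')
r=lambda i,a,b,c,d,k:cv2.resize(i['image'][b:d,a:c,::-1],None,fx=k,fy=k,interpolation=2)
C=np.zeros((600,720,3),np.uint8)
C[:270,:360]=r(s0,225,275,345,365,3);C[:270,360:]=r(s,225,275,345,365,3)
C[270:570,:300]=r(t0,385,190,485,290,3);C[270:570,300:600]=r(t,385,190,485,290,3)
cv2.imwrite('pics/g1c.png',C)"
```

```text
t 41.05 pos [ 0.4314 -0.0761  0.2057] yaw -0.2566 tz [ 0.    -0.001 -1.   ] F [ 0.  -0.9 -0.1] gap 0.062 ff 0.0
```

View pics/g1c.png

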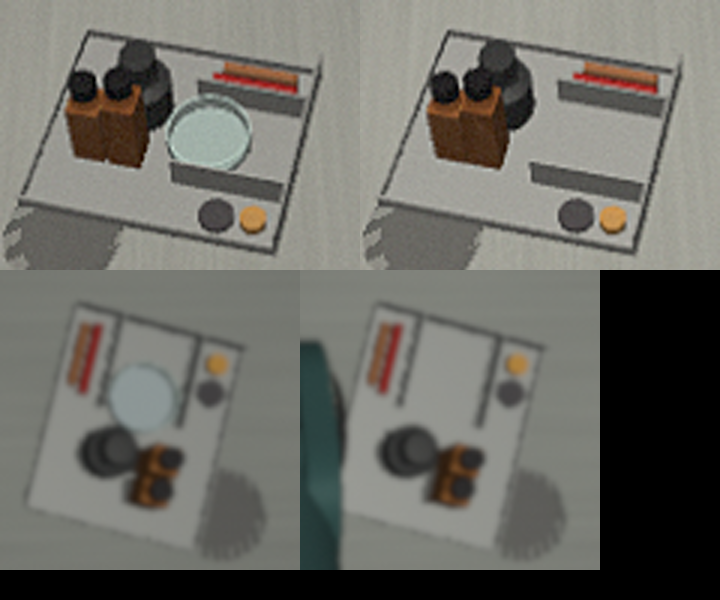

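View pics/g1.png

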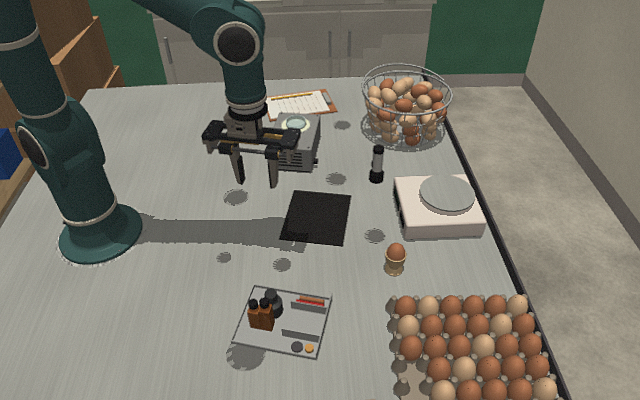

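The weight and bottles are back in their starting positions, and the bottles differ only by the closed ~2 mm gap between them. The dish is on the window at (297,123), the mat is empty, and the cup (395,258) and torch (377,163) haven't moved. Handing in.

```bash
python3 -c "
from station import order
print(order.hand_in())"
```

```text
the job is handed in; nothing more can be done
None
```

The job is handed in: the dish stands upright in the middle of the light window, and the weight and both bottles are back where they stood, each bottle within about 1 mm because the grip closed their 2 mm gap; egg cup and torch untouched.

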